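Put the thermometer away and shut its bin

ROBOT

A 7-joint arm with a two-finger parallel gripper is mounted at the origin on the work surface. World frame = base frame: x ahead of the robot, y to its left, z up, the work surface at z = 0. Lengths are in m, angles in rad, forces in N, time in s.
With the tool pointing down it reaches from about 0.425 to 0.875 m from the base axis. Payload 4.7 kg.
Tool frame: the origin (TCP) lies on the centre line of the jaws, within the pads' length; the fingertips stand ahead of it and the grasp point (between the pads) lies 8 mm behind it (ctrl.finger_overhang is the x of the fingertips in the tool frame, in m); x points along the fingers, z is the direction in which the jaws open and shut, and the axes are right-handed (so a half turn about x gives the same grasp; the last joint's range is limited). The gripper opens to 87 mm and grips with 3 to 60 N. Pads are 19 mm wide; open, the fingers measure 117 mm over their backs; the gripper's body (75 mm by 190 mm) begins 51 mm behind the grasp point.
Start: joints at [-1.283, 0.321, -0.07, 1.45, 0.023, 1.371, -0.057], TCP at [0.176, 0.626, 0.234] pointing down, gripper open.
Joint ranges: [-2.86, 2.86], [-0.3, 2.09], [-1.38, 1.24], [0.06, 2.45], [-1.56, 4.7], [0.09, 2.05], [-2.69, 2.69]. Speed limits (rad/s): [2.57, 2.57, 3.14, 3.14, 3.14, 3.14, 3.14].

INTERFACE

Orientations are given as a rotation vector (axis times angle).
In Python, from bench import readout, viewer, job, nets, ctrl gives the robot as it stands.
- The arm moves only by the shell command python3 -m creep 'ROWS' [FORCE]. ROWS is JSON, a list of rows, each an object with "linear": the shift along the tool's x, y, z in m, a list of three; "twist": the turn, a rotation vector about the tool's x, y, z in degrees, a list of three; "fingers": the gripper's target within -1 to 1 (shut at 1, half-way at 0, fully open at -1). A call has 1 to 8 rows; each row is the pose to reach, as a shift and turn from the pose commanded when the call began, along the tool's axes at that moment; what a row does not reach only later rows make up. A row lasts 1/12 s, in which the tool goes at most 41.7 mm and 7.16 degrees, less where a joint would pass 70% of its speed; a pose out of reach is approached as far as the arm can. A call with a gripper value outside its range is refused whole. The fingers move at their own pace and stop on an object; FORCE is the grip in N (left out, the last holds). Time passes only in rows, so rows that repeat a pose let the fingers close. It gives the time, the measured TCP pose, the force and the opening at its end, in the units of the state.
- readout.get_state(): the state, without advancing time (a new reading comes with each control period).
- viewer.get_image(name): name is "scene" or "side" or "wrist"; returns (picture, depth): 480x640x3 uint8, red, green, blue; 480x640 float32, m along the optical axis (not along the pixel's ray), 0 where there is no reading.
- viewer.camera_params(name): a dict with "K" (3x3 intrinsics, pixels), "cam_to_world" (4x4, takes a point from camera to world coordinates). Camera axes: x right, y down, z forward; pixel columns grow to the right and rows downward; lengths in m; the calibration is good to about 2 mm. A picture is of the moment at which its call begins: read the wrist's pose just before it. camera_params takes no time and is no camera call; for the wrist camera it gives the pose at the moment of the call.
- job.close_job(): hands the job in, once; it reports no verdict.
Trained networks look in the newest picture that a camera, given by its name, has taken for a name from the list of things; names that differ only in an ending like _2 or _b are one class to them, and where a whole thing is asked for, a point or a joint stands for the part that bears it (a point fixed in the world has none). Each returns a list of dicts, best first, with "conf" (0 to 1); they miss things now and then, are a little off and sometimes report something else, mostly with a low value. They report only what shows in the picture. A call takes as long as a camera call. They do not tell look-alikes from the thing itself.
- nets.boxes_of(camera, label): "centre" ([x, y, z] in m, in world coordinates, good to about 4 mm: the middle of the surface that is visible of it).
- nets.place_of(camera, label): "centre" ([x, y, z] in m, in world coordinates, good to about 4 mm: a listed point, or the origin of a listed thing).
The state is a dict: "time": time; "joint_positions": joint angles; "qd": joint speeds; "joint_torque": joint torques, N m; "position": TCP position; "tool_rot": TCP orientation; "ft_force": force on the tool from outside, world axes, zero at the start; "torque": the same for the moment, N m; "grip_width": opening from 0.0 (shut) to 1.0 (fully open).
Only numpy, scipy, OpenCV 4.12 (cv2) and the standard library are available. Lean on these libraries where they do the work, as an engineer would, in place of code of your own. Each camera call takes 0.05 s, during which the arm holds its last target.

TASK

On the grill's side shelf two grey flip-top bins stand open. Lay the meat thermometer's hard case flat in the long bin, then flip that bin's lid fully shut; leave the short bin's lid standing open.

Things in the scene. Friction and masses are not known exactly. Their poses are not given: they have to be found in the camera images.
- case_mid (a point): Centre of the thermometer's closed hard case, a black plastic bar 150 long x 34 wide x 24 mm high, about 0.12 kg, lying flat on the shelf (z = 0) between the two bins. x runs along its length, y across its width, z up.
- long_bin: Long empty grey plastic bin, fixed to the shelf left or right of the case, turned a little: 126 mm along its x, 200 along its y, 55 high, walls and floor 3 mm. Origin: centre of its underside; z up. Its lid hinges on the long +x edge, away from the robot: hinge line at x = +63 mm, z = 55 mm, parallel to y. The wrong, short bin stands on the other side of the case.
- long_lid (a joint): Lid of the long bin, rad: 0 shut flat on the rim, 1.57 upright, up to 2.0 leaning back from the robot; starts at 1.65 to 2.0. Flat plate 126 mm from hinge to free edge (plus a tab 12 mm long), 200 mm wide, 5 mm thick, 0.15 kg. Slight hinge friction: stays where left near upright, falls shut by itself once pushed below about 1.1.
- short_lid (a joint): Lid of the short bin (126 along x, 110 along y, 55 mm high, a round tin 52 mm across in it; too short for the case). Same meaning and hinge side, lid 110 mm wide. Starts open at 1.65 to 2.0; leave it open.
Not all that is in view belongs to the job. Leave any purple look-alike of the part that bears short_lid alone. What is shaped like the long_bin but white is not meant.

How it is judged:
At the end, for the whole second after the job is handed in: The case lies flat (within 11 degrees) inside the long bin, its centre within 60 mm of the bin's centre along each side and under 30 mm above its underside; the long bin's lid is shut (under 0.1 rad) and at rest; the short bin's lid still stands open (over 1.3 rad) (x of case_mid in the frame of long_bin between -0.06 and 0.06 m and y of case_mid in the frame of long_bin between -0.06 and 0.06 m and z of case_mid in the frame of long_bin between 0 and 0.03 m and angle between case_mid's own z axis and vertical below 0.2 rad and value of joint long_lid below 0.1 rad and velocity of joint long_lid between -0.05 and 0.05 rad/s and value of joint short_lid above 1.3 rad); the robot touches nothing.
It also fails if it takes over 51 s, if anything falls off the work surface, if the arm or the gripper's body presses on something with over 40 N, if the wrist force passes 120 N, or if a joint passes its speed limit or range.

## Working session

There is one attempt and no reset: what is moved stays moved. The work goes in short steps, Python scripts to look and compute and a shell command to move; the robot and the scene stay as the last step left them, time stands still between calls to the robot, and variables do not carry over. Pictures are saved under pics/ and viewed, and the job is handed in when it is done.

```bash
ls; mkdir -p pics
cat > h.py <<'E'
import numpy as np, cv2
from bench import readout, viewer, job, nets, ctrl
def snap(cam,fn):
    im,d=viewer.get_image(cam); cv2.imwrite('pics/'+fn+'.png',im[:,:,::-1]); p=viewer.camera_params(cam)
    np.savez('pics/'+fn+'.npz',im=im,d=d,K=p['K'],T=p['cam_to_world']); return im,d,np.array(p['K']),np.array(p['cam_to_world'])
def cloud(d,K,T):
    v,u=np.mgrid[:d.shape[0],:d.shape[1]]
    P=np.stack([(u-K[0,2])/K[0,0]*d,(v-K[1,2])/K[1,1]*d,d],-1)
    return P@T[:3,:3].T+T[:3,3]
E
python3 - <<'E'
from h import *
print(readout.get_state(), ctrl.finger_overhang)
for c in ("scene","side","wrist"): snap(c,c+'0')
E
```

```text
pics
{'time': 0.0, 'joint_positions': array([-1.28291148,  0.32179677, -0.07011711,  1.45167858,  0.02259857,
        1.37078369, -0.05692271]), 'qd': array([ 0.00134407,  0.0007362 ,  0.00055371,  0.00117262,  0.00074959,
        0.00177175, -0.00028269]), 'joint_torque': array([ 8.59646898e-04, -4.91298401e+01, -4.03448185e-01, -3.12510216e+01,
       -6.39889506e-02,  4.41322848e-02,  1.79445210e-04]), 'position': array([0.17562887, 0.62527177, 0.23247698]), 'tool_rot': array([-1.00642687,  1.32783159,  1.00442485]), 'ft_force': array([0.57850279, 0.1534391 , 0.77291532]), 'torque': array([ 0.00757742,  0.0082166 , -0.03609505]), 'grip_width': 0.9976180962127176} 0.011
```

View pics/scene0.png

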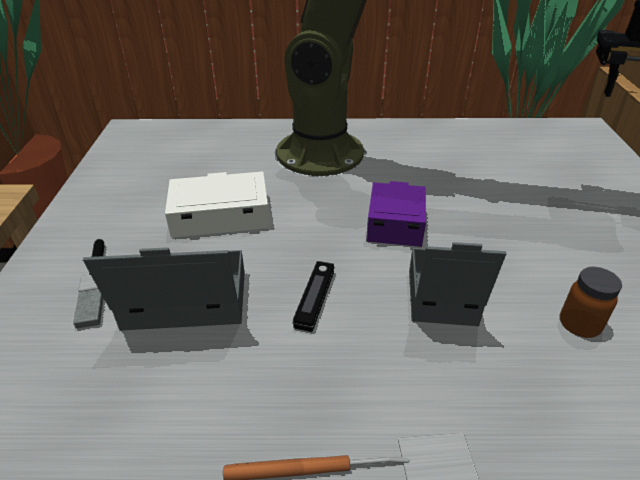

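View pics/side0.png

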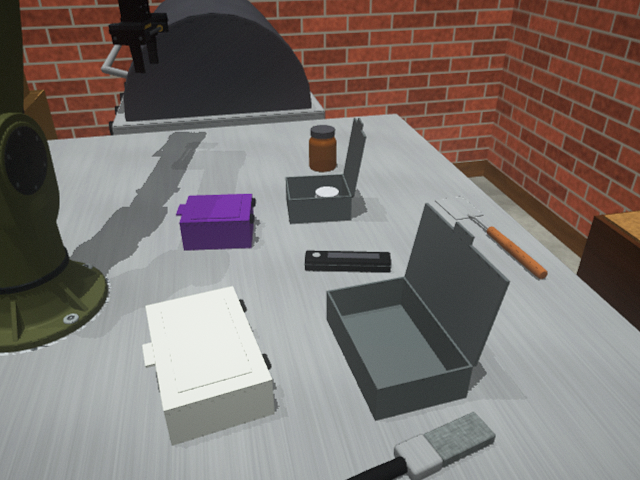

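View pics/wrist0.png

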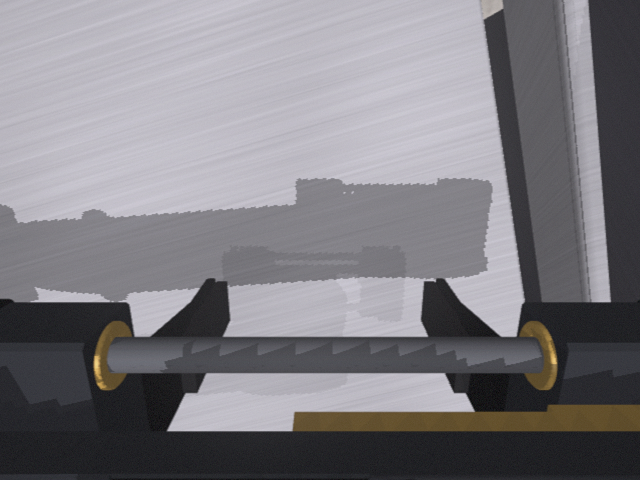

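In the scene view, the black case is at (315,296). A brush at (92,290) could be mistaken for it. The grey long bin is at (170,290), with a white look-alike at (218,205). The grey short bin is at (452,285), with a purple look-alike at (398,213). I choose the black bar and the grey wide bin, and will check both in a crop.

Run:
```python
from h import *
for c in ("scene","side"):
    for l in ("case_mid","long_bin"):
        print(c,l,[(np.round(x['centre'],3),round(x['conf'],2)) for x in nets.place_of(c,l)])
for c in ("scene","side"):
    z=np.load(f'pics/{c}0.npz'); P=cloud(z['d'],z['K'],z['T']); im=z['im'].astype(int); 
    print(c,z['T'][:3,3])
    ok=(z['d']>0)
    # case
    m=ok&(P[...,2]>0.012)&(P[...,2]<0.04)&(im.max(-1)<60) 
    n,lab,st,ce=cv2.connectedComponentsWithStats(m.astype(np.uint8))
    for i in range(1,n):
        if st[i,4]>80:
            q=P[lab==i]; print('dark',ce[i].round(),st[i,4],q.mean(0).round(3),cv2.minAreaRect((q[:,:2]*1000).astype(np.float32)), np.percentile(q[:,2],[5,50,95]).round(3))
    # grey stuff
    m=ok&(P[...,2]>0.02)&(P[...,0]>0.3)&(P[...,0]<0.95)
    n,lab,st,ce=cv2.connectedComponentsWithStats(m.astype(np.uint8))
    for i in range(1,n):
        if st[i,4]>300:
            q=P[lab==i]; print('obj',ce[i].round(),st[i,4],q.min(0).round(3),q.max(0).round(3))
            w=q[(q[:,2]<0.058)&(q[:,2]>0.045)]
            if len(w)>20: print('   rim',len(w),cv2.minAreaRect((w[:,:2]*1000).astype(np.float32)))
a=cv2.imread('pics/side0.png')[190:430,240:520]; cv2.imwrite('pics/crop.png',cv2.resize(a,None,fx=2.4,fy=2.4))
```

```text
scene case_mid [(array([ 0.521, -0.007,  0.009]), 0.7)]
scene long_bin [(array([ 0.266, -0.212, -0.001]), 0.77), (array([ 0.521, -0.234, -0.003]), 0.57)]
side case_mid [(array([ 0.517, -0.012,  0.014]), 0.97)]
side long_bin [(array([ 0.518, -0.234,  0.002]), 0.81), (array([ 0.268, -0.216, -0.   ]), 0.73)]
scene [1.14235318 0.00236294 0.63973008]
dark [34. 37.] 111 [-0.85  -1.104  0.029] ((-884.4288330078125, -1104.2978515625), (45.97962188720703, 124.35449981689453), 84.70341491699219) [0.016 0.029 0.039]
dark [530.  64.] 89 [-0.552  0.703  0.026] ((-550.9529418945312, 702.1238403320312), (48.40498733520508, 37.681884765625), 63.33646774291992) [0.014 0.025 0.039]
dark [335. 156.] 937 [0.056 0.036 0.023] ((58.26702880859375, 40.383514404296875), (81.27410125732422, 184.30380249023438), 33.98729705810547) [0.013 0.021 0.038]
dark [292. 148.] 183 [ 0.026 -0.072  0.028] ((31.452486038208008, -67.29579162597656), (90.93276977539062, 22.464763641357422), 36.68782424926758) [0.017 0.028 0.039]
dark [395. 234.] 620 [0.367 0.146 0.026] ((366.85845947265625, 145.64996337890625), (106.47356414
[... 4054 characters left out ...]
91833496094), 80.52902221679688)
obj [235. 216.] 1648 [0.3   0.089 0.02 ] [0.379 0.211 0.064]
   rim 292 ((357.7608337402344, 134.23361206054688), (126.49480438232422, 52.0515251159668), 53.751712799072266)
obj [432. 308.] 15257 [ 0.448 -0.342  0.02 ] [ 0.616 -0.128  0.192]
   rim 2618 ((520.7297973632812, -235.50640869140625), (132.49282836914062, 203.83399963378906), 4.595464706420898)
obj [348. 257.] 1017 [ 0.442 -0.047  0.02 ] [0.592 0.023 0.027]
obj [247. 359.] 3413 [ 0.3   -0.311  0.02 ] [ 0.347 -0.104  0.064]
   rim 414 ((331.2681884765625, -224.90731811523438), (177.8517608642578, 43.26585006713867), 83.58975219726562)
obj [418. 453.] 860 [ 0.466 -0.429  0.02 ] [ 0.513 -0.383  0.024]
```

View pics/crop.png

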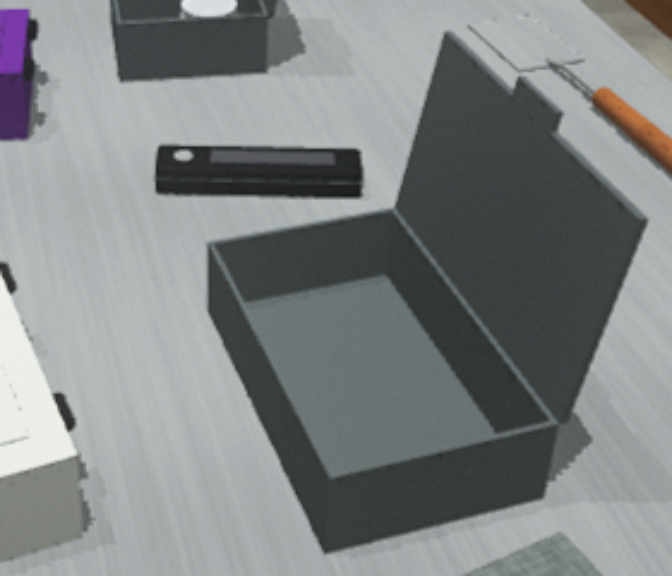

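The crop confirms the choice: the black case lies at about (260,170) and the open empty grey long bin at about (390,380). The white box and the tin bin are separate objects. Next: lid angles and move geometry.

```bash
cat >> h.py <<'E'
from scipy.spatial.transform import Rotation as Ro
def pose():
    s=readout.get_state(); return np.array(s['position']),Ro.from_rotvec(s['tool_rot'])
def Rt(yawz,tilt=0.0,tiltaxis=(0,1,0)):
    # tool x down, tool z at yaw (deg); then world tilt about axis
    z=np.array([np.cos(np.radians(yawz)),np.sin(np.radians(yawz)),0]); x=np.array([0,0,-1.]); y=np.cross(z,x)
    return Ro.from_rotvec(np.radians(tilt)*np.array(tiltaxis))*Ro.from_matrix(np.stack([x,y,z],1))
def to(p,R):
    p0,R0=pose(); l=R0.inv().apply(np.array(p)-p0); t=np.degrees((R0.inv()*R).as_rotvec())
    print('lin',l.round(4),'twist',t.round(2),'rows',max(np.linalg.norm(l)/.0417,np.linalg.norm(t)/7.16).round(1))
YB=4.5; B=np.array([.5195,-.235,0]); c,s_=np.cos(np.radians(YB)),np.sin(np.radians(YB)); RB=np.array([[c,-s_,0],[s_,c,0],[0,0,1]])
def bw(x,y,z): return B+RB@np.array([x,y,z])
def lidfit(fn):
    z=np.load(f'pics/{fn}.npz'); P=cloud(z['d'],z['K'],z['T']); q=P[(z['d']>0)]
    b=(q-B)@RB
    for n,m in (('long',b),('short',(q-np.array([.515,.213,0]))@Ro.from_euler('z',-5.2,degrees=True).as_matrix())):
        w=m[(abs(m[:,1])<(.08 if n=='long' else .045))&(m[:,0]>-.08)&(m[:,0]<.15)&(m[:,2]>.065)&(m[:,2]<.21)]
        if len(w)<30: print(n,len(w),'none'); continue
        a=np.arctan2(w[:,2]-.055,w[:,0]-.063); f=np.polyfit(w[:,2],w[:,0],1); print(n,len(w),'ang',np.median(a).round(3),'fit',(np.pi/2-np.arctan(-f[0])*-1).round(3) if 0 else (np.pi/2+np.arctan(f[0])).round(3),'x at z55',np.polyval(f,.055).round(4),'zmax',w[:,2].max().round(3))
E
python3 - <<'E'
from h import *
lidfit('scene0'); lidfit('side0')
p,R=pose(); print(p,R.as_matrix().round(3))
z=R.as_matrix()[:,2]; print('yawz',np.degrees(np.arctan2(z[1],z[0])))
for y in (75,-105): to([.5185,-.0105,.2],Rt(y))
E
```

```text
long 5699 ang 1.315 fit 1.731 x at z55 0.0702 zmax 0.193
short 3390 ang 1.376 fit 1.713 x at z55 0.0667 zmax 0.194
long 6465 ang 1.409 fit 1.748 x at z55 0.0619 zmax 0.192
short 656 ang 1.465 fit 1.732 x at z55 0.0588 zmax 0.191
[0.17577394 0.62567654 0.23332606] [[-0.    -0.963  0.27 ]
 [-0.     0.27   0.963]
 [-1.    -0.    -0.   ]]
yawz 74.31335479372247
lin [ 0.0336 -0.502  -0.5198] twist [-0.69 -0.02  0.  ] rows 17.3
lin [ 0.0336 -0.502  -0.5198] twist [1.7931e+02 1.0000e-02 3.0000e-02] rows 25.0
```

```bash
python3 -m creep '[{"linear":[0,-0.02,-0.02],"twist":[0,0,0],"fingers":-1},{"linear":[0,-0.045,-0.045],"twist":[0,0,0],"fingers":-1},{"linear":[0,-0.073,-0.075],"twist":[0,0,0],"fingers":-1},{"linear":[0,-0.1,-0.104],"twist":[0,0,0],"fingers":-1},{"linear":[0,-0.127,-0.132],"twist":[0,0,0],"fingers":-1},{"linear":[0,-0.155,-0.16],"twist":[0,0,0],"fingers":-1},{"linear":[0,-0.183,-0.19],"twist":[0,0,0],"fingers":-1},{"linear":[0,-0.21,-0.218],"twist":[0,0,0],"fingers":-1}]' 20
python3 -m creep '[{"linear":[0,-0.027,-0.028],"twist":[0,0,0],"fingers":-1},{"linear":[0,-0.055,-0.057],"twist":[0,0,0],"fingers":-1},{"linear":[0,-0.083,-0.086],"twist":[0,0,0],"fingers":-1},{"linear":[0,-0.11,-0.114],"twist":[0,0,0],"fingers":-1},{"linear":[0,-0.138,-0.143],"twist":[0,0,0],"fingers":-1},{"linear":[0,-0.165,-0.171],"twist":[0,0,0],"fingers":-1},{"linear":[0,-0.193,-0.2],"twist":[0,0,0],"fingers":-1},{"linear":[0,-0.22,-0.228],"twist":[0,0,0],"fingers":-1}]'
python3 - <<'E'
from h import *
print(readout.get_state()['joint_positions'].round(2))
to([.5185,-.0105,.2],Rt(75))
E
```

```text
time: 1.02
position: [0.3198, 0.357, 0.2338]
tool_rot: [-1.005, 1.326, 1.005]
ft_force: [0.9, -0.2, -0.4]
grip_width: 1.0
time: 1.68
position: [0.4698, 0.0781, 0.234]
tool_rot: [-1.005, 1.325, 1.005]
ft_force: [0.8, -0.1, 0.2]
grip_width: 0.996
[-0.72 -0.07  0.48  1.88  0.03  1.33  1.05]
lin [ 0.034  -0.0708 -0.0722] twist [-0.69  0.07  0.05] rows 2.6
```

```bash
python3 -m creep '[{"linear":[0.01,-0.024,-0.024],"twist":[-0.3,0,0],"fingers":-1},{"linear":[0.02,-0.048,-0.048],"twist":[-0.7,0,0],"fingers":-1},{"linear":[0.034,-0.071,-0.072],"twist":[-0.7,0,0],"fingers":-1},{"linear":[0.034,-0.071,-0.072],"twist":[-0.7,0,0],"fingers":-1},{"linear":[0.034,-0.071,-0.072],"twist":[-0.7,0,0],"fingers":-1}]'
python3 - <<'E'
from h import *
im,d,K,T=snap('wrist','w1'); P=cloud(d,K,T)
m=(d>0)&(P[...,2]>.012)&(P[...,2]<.035)&(abs(P[...,0]-.52)<.12)&(abs(P[...,1]+.01)<.09)
q=P[m]; print(len(q),cv2.minAreaRect((q[:,:2]*1000).astype(np.float32)),np.median(q[:,2]))
to([.5185,-.0105,.2],Rt(75))
E
```

```text
time: 2.1
position: [0.5178, -0.0106, 0.1988]
tool_rot: [-1.011, 1.325, 1.011]
ft_force: [0.5, 1.3, 0.3]
grip_width: 0.999
7038 ((519.0292358398438, -6.346015930175781), (35.10669708251953, 151.24644470214844), 75.4087142944336) 0.025403007644853343
lin [-0.0007 -0.0011 -0.0017] twist [-0.08 -0.01 -0.05] rows 0.1
```

View pics/w1.png

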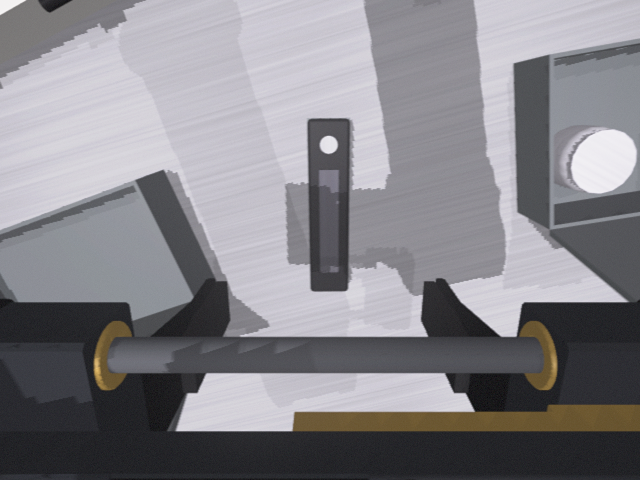

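The wrist view shows the case at (328,205), between the jaws at columns 225 and 425 and parallel to them. Descending.

```bash
python3 -m creep '[{"linear":[0.02,0,0.002],"twist":[0,0,0],"fingers":-1},{"linear":[0.05,0,0.002],"twist":[0,0,0],"fingers":-1},{"linear":[0.08,0,0.002],"twist":[0,0,0],"fingers":-1},{"linear":[0.11,0,0.002],"twist":[0,0,0],"fingers":-1},{"linear":[0.14,0,0.002],"twist":[0,0,0],"fingers":-1},{"linear":[0.16,0,0.002],"twist":[0,0,0],"fingers":-1},{"linear":[0.175,0,0.002],"twist":[0,0,0],"fingers":-1},{"linear":[0.183,0,0.002],"twist":[0,0,0],"fingers":-1}]'
python3 -m creep '[{"linear":[0,0,0],"twist":[0,0,0],"fingers":0},{"linear":[0,0,0],"twist":[0,0,0],"fingers":1},{"linear":[0,0,0],"twist":[0,0,0],"fingers":1},{"linear":[0,0,0],"twist":[0,0,0],"fingers":1},{"linear":[0,0,0],"twist":[0,0,0],"fingers":1},{"linear":[0,0,0],"twist":[0,0,0],"fingers":1},{"linear":[0,0,0],"twist":[0,0,0],"fingers":1}]' 25
```

```text
time: 2.82
position: [0.5172, -0.0043, 0.0149]
tool_rot: [-1.015, 1.322, 1.019]
ft_force: [0.1, 0.4, 0.9]
grip_width: 1.002
time: 3.4
position: [0.5189, -0.0064, 0.017]
tool_rot: [-1.014, 1.321, 1.014]
ft_force: [-0.8, -0.8, 0.3]
grip_width: 0.554
```

```bash
python3 -m creep '[{"linear":[0,0,0],"twist":[0,0,0],"fingers":1},{"linear":[0,0,0],"twist":[0,0,0],"fingers":1},{"linear":[0,0,0],"twist":[0,0,0],"fingers":1},{"linear":[0,0,0],"twist":[0,0,0],"fingers":1},{"linear":[0,0,0],"twist":[0,0,0],"fingers":1},{"linear":[0,0,0],"twist":[0,0,0],"fingers":1}]' 25
python3 -m creep '[{"linear":[-0.02,0,0],"twist":[0,0,0],"fingers":1},{"linear":[-0.05,0,0],"twist":[0,0,0],"fingers":1},{"linear":[-0.08,0,0],"twist":[0,0,0],"fingers":1},{"linear":[-0.11,0,0],"twist":[0,0,0],"fingers":1},{"linear":[-0.14,0,0],"twist":[0,0,0],"fingers":1},{"linear":[-0.17,0,0],"twist":[0,0,0],"fingers":1},{"linear":[-0.19,0,0],"twist":[0,0,0],"fingers":1},{"linear":[-0.2,0,0],"twist":[0,0,0],"fingers":1}]'
python3 - <<'E'
from h import *
snap('wrist','w2'); snap('side','s2')
yb=np.array([-s_,c,0])
R=Rt(YB,-20,tuple(yb)); print((R.as_matrix()).round(3))
p,_=pose(); print(p)
to(bw(-.012,0,.22),Rt(YB)); to(bw(-.03,0,.22),R)
E
```

```text
time: 3.9
position: [0.5186, -0.0067, 0.0166]
tool_rot: [-1.014, 1.322, 1.014]
ft_force: [-1.7, -1.4, 2.7]
grip_width: 0.387
time: 4.57
position: [0.5199, -0.0062, 0.2194]
tool_rot: [-1.015, 1.317, 1.013]
ft_force: [1.0, 0.5, -1.3]
grip_width: 0.387
[[ 0.341 -0.078  0.937]
 [ 0.027  0.997  0.074]
 [-0.94   0.     0.342]]
[ 0.51950134 -0.00614078  0.21779027]
lin [-0.0025 -0.0478 -0.2251] twist [7.053e+01 1.800e-01 6.000e-02] rows 9.9
lin [-0.0026 -0.0308 -0.2311] twist [ 69.78 -17.22 -12.24] rows 10.2
```

View pics/w2.png

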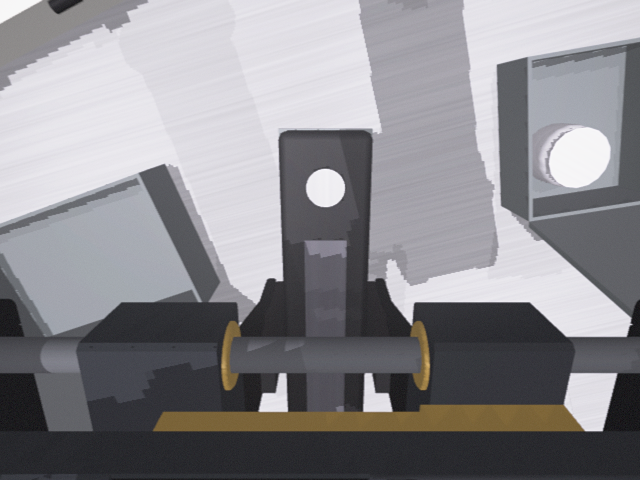

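The case is held at (325,270), centred in the jaws. I'll carry it over the bin, turning about tool x.

```bash
python3 -m creep '[{"linear":[-0.01,0,-0.01],"twist":[2,0,0],"fingers":1},{"linear":[-0.018,-0.005,-0.025],"twist":[6,0,0],"fingers":1},{"linear":[-0.02,-0.01,-0.045],"twist":[12,0,0],"fingers":1},{"linear":[-0.02,-0.016,-0.065],"twist":[18,0,0],"fingers":1},{"linear":[-0.02,-0.02,-0.085],"twist":[24,0,0],"fingers":1},{"linear":[-0.02,-0.024,-0.105],"twist":[30,0,0],"fingers":1},{"linear":[-0.02,-0.028,-0.125],"twist":[36,0,0],"fingers":1},{"linear":[-0.02,-0.032,-0.145],"twist":[42,0,0],"fingers":1}]'
python3 - <<'E'
from h import *
yb=np.array([-s_,c,0])
print(readout.get_state()['joint_positions'].round(2),pose()[0])
to(bw(-.02,0,.22),Rt(YB)); to(bw(-.03,0,.22),Rt(YB,-20,tuple(yb)))
E
```

```text
time: 5.33
position: [0.5104, -0.1563, 0.235]
tool_rot: [-0.445, 1.528, 0.446]
ft_force: [-0.3, 0.0, -0.9]
grip_width: 0.387
[-0.48  0.08  0.77  1.76 -0.05  1.33  0.87] [ 0.51043864 -0.15632104  0.23500596]
lin [ 0.015  -0.0618 -0.0523] twist [28.08 -0.18 -0.06] rows 3.9
lin [ 0.0151 -0.0571 -0.0612] twist [ 27.79 -19.78  -4.96] rows 4.8
```

```bash
python3 -m creep '[{"linear":[0,-0.007,-0.008],"twist":[3.4,-2.5,-0.6],"fingers":1},{"linear":[0,-0.015,-0.016],"twist":[7.5,-5,-1.3],"fingers":1},{"linear":[0.005,-0.024,-0.026],"twist":[11.6,-8.2,-2.1],"fingers":1},{"linear":[0.005,-0.033,-0.036],"twist":[16,-11.5,-2.9],"fingers":1},{"linear":[0.01,-0.042,-0.046],"twist":[20,-14.5,-3.6],"fingers":1},{"linear":[0.015,-0.05,-0.055],"twist":[24,-17.5,-4.3],"fingers":1},{"linear":[0.015,-0.057,-0.061],"twist":[27.8,-19.8,-5],"fingers":1},{"linear":[0.015,-0.057,-0.061],"twist":[27.8,-19.8,-5],"fingers":1}]'
python3 - <<'E'
from h import *
yb=np.array([-s_,c,0]); R=Rt(YB,-20,tuple(yb))
print(readout.get_state()['joint_positions'].round(2))
snap('side','s3'); snap('wrist','w3')
p,R0=pose(); print(((p-B)@RB).round(4))
# case-bottom extents in bin frame for target TCP
M=RB.T@R.as_matrix()
for off in (np.array([.0166,0,.017]),np.array([.0166,0,-.017]),np.array([.011,0,-.034]),np.array([-.035,0,-.034]),np.array([-.059,0,.095]),np.array([-.059,0,-.095])): print(off,(M@off).round(4))
E
```

```text
time: 6.0
position: [0.4881, -0.2381, 0.2191]
tool_rot: [-0.045, 1.22, 0.07]
ft_force: [0.4, -0.0, -1.4]
grip_width: 0.388
[-0.37 -0.2   0.82  2.01 -0.04  0.97  0.56]
[-0.0287  0.0015  0.2206]
[0.0166 0.     0.017 ] [ 0.0217 -0.     -0.0098]
[ 0.0166  0.     -0.017 ] [-0.0103  0.     -0.0214]
[ 0.011  0.    -0.034] [-0.0282  0.     -0.022 ]
[-0.035  0.    -0.034] [-0.0439  0.      0.0213]
[-0.059  0.     0.095] [ 0.0691 -0.      0.0879]
[-0.059  0.    -0.095] [-0.1094  0.      0.0229]
```

View pics/s3.png

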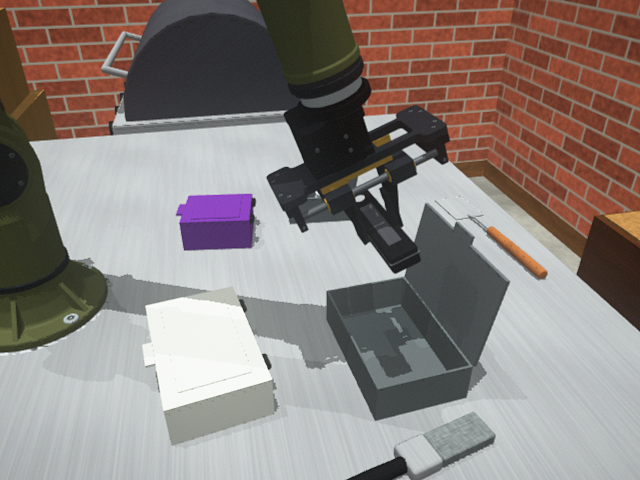

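View pics/w3.png

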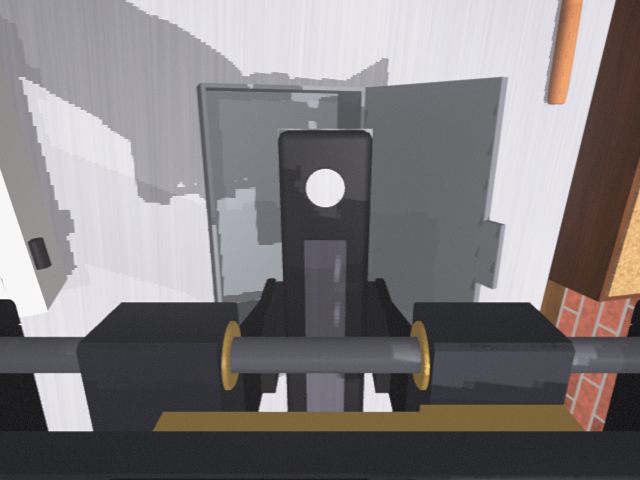

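Side view: the case is held above the bin at (380,235), tilted so the gripper body leans away from the lid. Computing the descent.

Run:
```python
from h import *
yb=np.array([-s_,c,0]); R=Rt(YB,-20,tuple(yb))
for z in (.22,.15,.08,.05,.03): to(bw(-.007,0,z),R)
```

```text
lin [ 0.008  -0.0017  0.0202] twist [ 0.38  0.08 -0.17] rows 0.5
lin [ 0.0737 -0.0017 -0.0039] twist [ 0.38  0.08 -0.17] rows 1.8
lin [ 0.1394 -0.0018 -0.0279] twist [ 0.38  0.08 -0.17] rows 3.4
lin [ 0.1676 -0.0018 -0.0382] twist [ 0.38  0.08 -0.17] rows 4.1
lin [ 0.1864 -0.0018 -0.0451] twist [ 0.38  0.08 -0.17] rows 4.6
```

```bash
python3 -m creep '[{"linear":[0.008,-0.002,0.02],"twist":[0.4,0,0],"fingers":1},{"linear":[0.03,-0.002,0.012],"twist":[0.4,0,0],"fingers":1},{"linear":[0.052,-0.002,0.004],"twist":[0.4,0,0],"fingers":1},{"linear":[0.074,-0.002,-0.004],"twist":[0.4,0,0],"fingers":1},{"linear":[0.096,-0.002,-0.012],"twist":[0.4,0,0],"fingers":1},{"linear":[0.112,-0.002,-0.018],"twist":[0.4,0,0],"fingers":1},{"linear":[0.121,-0.002,-0.021],"twist":[0.4,0,0],"fingers":1},{"linear":[0.121,-0.002,-0.021],"twist":[0.4,0,0],"fingers":1}]'
python3 - <<'E'
from h import *
yb=np.array([-s_,c,0]); R=Rt(YB,-20,tuple(yb))
snap('side','s4')
for z in (.08,.05,.03): to(bw(-.007,0,z),R)
E
```

```text
time: 6.77
position: [0.513, -0.234, 0.0975]
tool_rot: [-0.049, 1.224, 0.073]
ft_force: [-0.7, 0.5, -1.6]
grip_width: 0.39
lin [ 0.0175 -0.0007 -0.0078] twist [ 0.15 -0.04 -0.13] rows 0.5
lin [ 0.0457 -0.0007 -0.0181] twist [ 0.15 -0.04 -0.13] rows 1.2
lin [ 0.0645 -0.0008 -0.0249] twist [ 0.15 -0.04 -0.13] rows 1.7
```

View pics/s4.png

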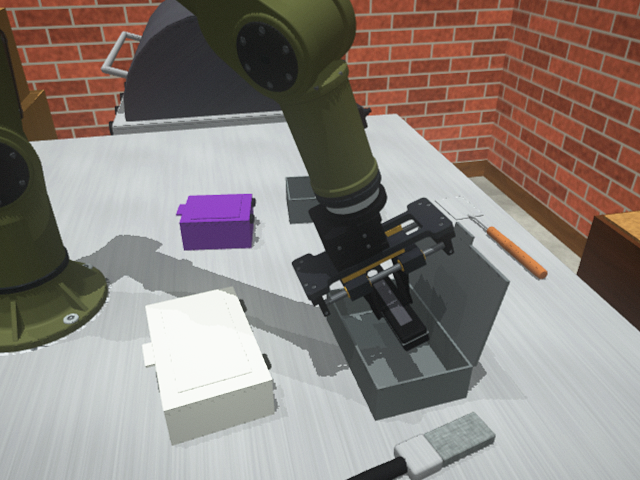

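The case at (405,310) is entering the bin, clear of the walls and lid. Lowering slowly.

```bash
python3 -m creep '[{"linear":[0.012,0,-0.005],"twist":[0,0,0],"fingers":1},{"linear":[0.024,0,-0.01],"twist":[0,0,0],"fingers":1},{"linear":[0.036,0,-0.014],"twist":[0,0,0],"fingers":1},{"linear":[0.046,0,-0.018],"twist":[0,0,0],"fingers":1},{"linear":[0.054,0,-0.021],"twist":[0,0,0],"fingers":1},{"linear":[0.06,0,-0.023],"twist":[0,0,0],"fingers":1},{"linear":[0.064,0,-0.025],"twist":[0,0,0],"fingers":1},{"linear":[0.064,0,-0.025],"twist":[0,0,0],"fingers":1}]'
python3 - <<'E'
from h import *
yb=np.array([-s_,c,0]); R=Rt(YB,-20,tuple(yb))
snap('side','s5');p,_=pose(); print(((p-B)@RB).round(4))
to(bw(-.007,0,.03),R)
E
```

```text
time: 7.48
position: [0.5132, -0.2355, 0.0319]
tool_rot: [-0.048, 1.218, 0.072]
ft_force: [0.5, -0.2, -0.8]
grip_width: 0.387
[-0.0062 -0.0003  0.0324]
lin [ 0.002   0.0003 -0.0016] twist [ 0.07  0.23 -0.11] rows 0.1
```

View pics/s5.png

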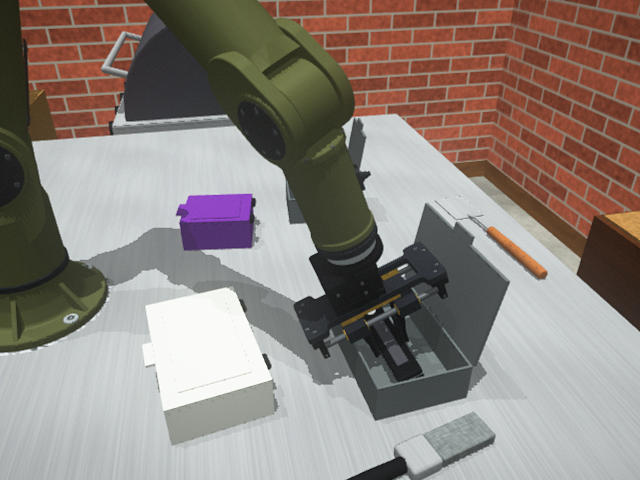

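```bash
python3 -m creep '[{"linear":[0.002,0,-0.001],"twist":[0,0,0],"fingers":1},{"linear":[0.004,0,-0.002],"twist":[0,0,0],"fingers":1},{"linear":[0.006,0,-0.003],"twist":[0,0,0],"fingers":1},{"linear":[0.006,0,-0.003],"twist":[0,0,0],"fingers":1}]'
python3 -m creep '[{"linear":[0,0,0],"twist":[0,0,0],"fingers":0.1},{"linear":[0,0,0],"twist":[0,0,0],"fingers":0.1},{"linear":[0,0,0],"twist":[0,0,0],"fingers":0},{"linear":[0,0,0],"twist":[0,0,0],"fingers":0},{"linear":[0,0,0],"twist":[0,0,0],"fingers":0},{"linear":[0,0,0],"twist":[0,0,0],"fingers":0}]'
python3 - <<'E'
from h import *
snap('side','s6');p,_=pose(); print(((p-B)@RB).round(4))
E
```

```text
time: 7.87
position: [0.5119, -0.2358, 0.0252]
tool_rot: [-0.047, 1.217, 0.07]
ft_force: [0.1, 0.2, -0.9]
grip_width: 0.388
time: 8.37
position: [0.5122, -0.2361, 0.0255]
tool_rot: [-0.047, 1.217, 0.07]
ft_force: [0.6, -0.1, -0.5]
grip_width: 0.497
[-0.0074 -0.0005  0.0255]
```

View pics/s6.png

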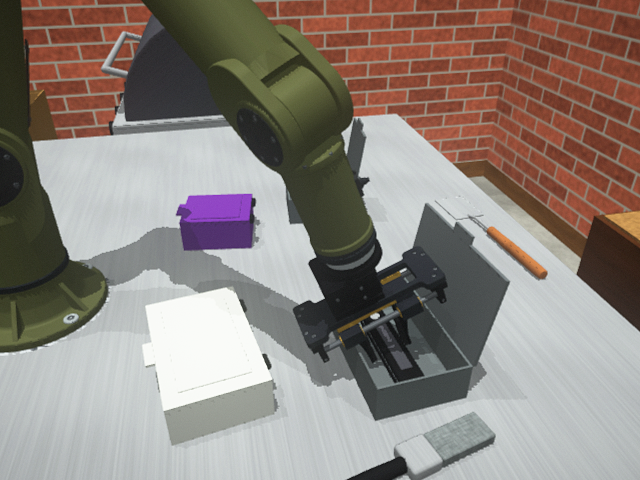

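The jaws have opened and the case lies low in the bin around (390,350). Raising straight up.

```bash
python3 -m creep '[{"linear":[-0.005,0,0.002],"twist":[0,0,0],"fingers":0},{"linear":[-0.015,0,0.005],"twist":[0,0,0],"fingers":0},{"linear":[-0.03,0,0.011],"twist":[0,0,0],"fingers":0},{"linear":[-0.05,0,0.018],"twist":[0,0,0],"fingers":0},{"linear":[-0.08,0,0.025],"twist":[0,0,0],"fingers":0},{"linear":[-0.115,0,0.03],"twist":[0,0,0],"fingers":0},{"linear":[-0.15,0,0.04],"twist":[0,0,0],"fingers":0},{"linear":[-0.185,0,0.05],"twist":[0,0,0],"fingers":0}]'
python3 - <<'E'
from h import *
im,d,K,T=snap('wrist','w7'); im2,d2,K2,T2=snap('side','s7')
for d,K,T in ((d,K,T),(d2,K2,T2)):
    P=cloud(d,K,T); q=P[d>0]; b=(q-B)@RB
    w=b[(abs(b[:,0])<.054)&(abs(b[:,1])<.092)&(b[:,2]>.018)&(b[:,2]<.05)]
    if len(w)>50: print(len(w),cv2.minAreaRect((w[:,:2]*1000).astype(np.float32)),np.percentile(w[:,2],[5,50,95]))
lidfit('s7'); p,_=pose(); print(p,readout.get_state()['joint_positions'].round(2))
E
```

```text
time: 9.08
position: [0.4939, -0.2384, 0.218]
tool_rot: [-0.045, 1.217, 0.069]
ft_force: [2.1, 0.6, 0.6]
grip_width: 0.504
6774 ((5.482034683227539, -3.05401611328125), (149.40037536621094, 35.13884353637695), 89.88520812988281) [0.02884578 0.03670305 0.03817243]
1969 ((-2.8684539794921875, -0.2115478515625), (148.02880859375, 34.84668731689453), 89.82618713378906) [0.02162071 0.02769788 0.02938139]
long 6499 ang 1.409 fit 1.725 x at z55 0.0632 zmax 0.21
short 5 none
[ 0.49823939 -0.23989029  0.2237248 ] [-0.44 -0.2   0.88  2.   -0.03  0.96  0.55]
```

View pics/s7.png

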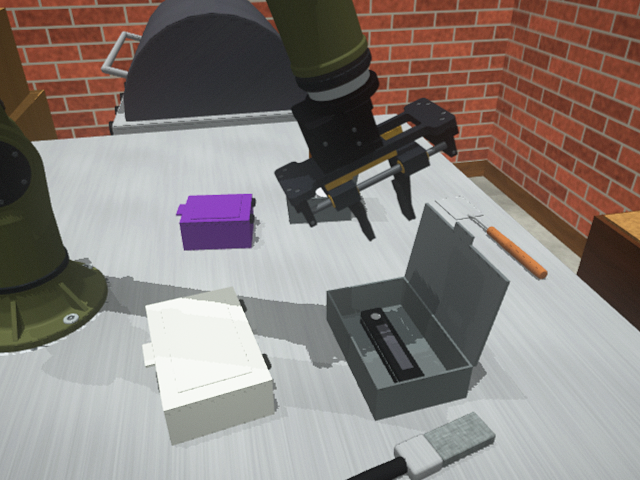

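View pics/w7.png

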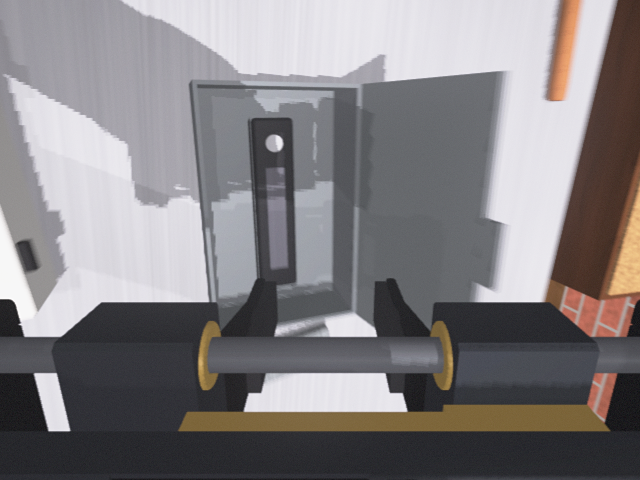

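The case lies flat in the bin (side view around (390,345)): centre within about 5 mm of the bin centre, top at about 27 mm. Now to get behind the lid.

Run:
```python
from h import *
for x in (.0,.135): to(bw(x,0,.265),Rt(YB))
```

```text
lin [-0.0308  0.0032  0.0349] twist [-0.03 20.94  0.03] rows 2.9
lin [0.0174 0.0033 0.161 ] twist [-0.03 20.94  0.03] rows 3.9
```

```bash
python3 -m creep '[{"linear":[-0.01,0,0.008],"twist":[0,3,0],"fingers":1},{"linear":[-0.022,0.001,0.02],"twist":[0,8,0],"fingers":1},{"linear":[-0.031,0.003,0.035],"twist":[0,13,0],"fingers":1},{"linear":[-0.028,0.003,0.055],"twist":[0,18,0],"fingers":1},{"linear":[-0.012,0.003,0.085],"twist":[0,21,0],"fingers":1},{"linear":[0,0.003,0.115],"twist":[0,21,0],"fingers":1},{"linear":[0.01,0.003,0.145],"twist":[0,21,0],"fingers":1},{"linear":[0.017,0.003,0.161],"twist":[0,21,0],"fingers":1}]'
python3 - <<'E'
from h import *
snap('side','s8'); print(readout.get_state()['joint_positions'].round(2))
p,_=pose(); print(((p-B)@RB).round(4))
for z in (.265,.155): to(bw(.135,0,z),Rt(YB))
E
```

```text
time: 9.85
position: [0.6546, -0.2205, 0.2534]
tool_rot: [-0.065, 1.586, 0.065]
ft_force: [-0.2, 1.3, -0.2]
grip_width: 0.03
[-0.29  0.52  0.86  1.31 -0.38  1.49  0.62]
[0.1375 0.0045 0.2527]
lin [-0.0123 -0.0045 -0.0027] twist [ 0.3  -0.88 -0.01] rows 0.3
lin [ 0.0977 -0.0045 -0.001 ] twist [ 0.3  -0.88 -0.01] rows 2.3
```

View pics/s8.png

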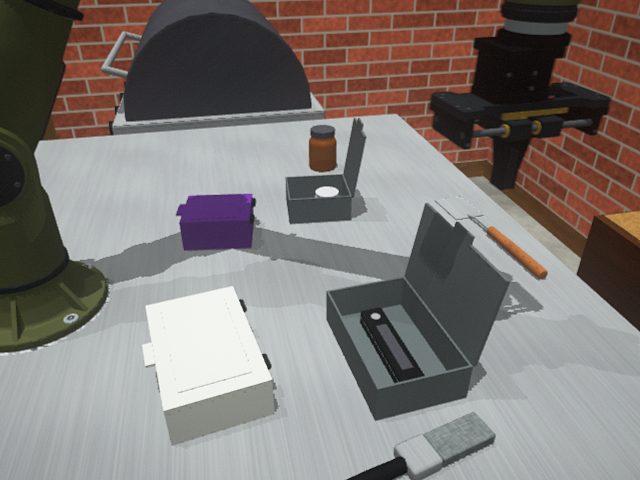

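The gripper is closed behind the lid, at (505,160). Now down, then pull towards the robot.

```bash
python3 -m creep '[{"linear":[0.015,-0.002,0],"twist":[0,0,0],"fingers":1},{"linear":[0.035,-0.004,0],"twist":[0,-0.5,0],"fingers":1},{"linear":[0.06,-0.004,0],"twist":[0,-0.9,0],"fingers":1},{"linear":[0.08,-0.004,0],"twist":[0,-0.9,0],"fingers":1},{"linear":[0.095,-0.004,0],"twist":[0,-0.9,0],"fingers":1},{"linear":[0.098,-0.004,0],"twist":[0,-0.9,0],"fingers":1},{"linear":[0.098,-0.004,0],"twist":[0,-0.9,0],"fingers":1}]'
python3 - <<'E'
from h import *
p,_=pose(); print(((p-B)@RB).round(4))
for x in (.135,.03): to(bw(x,0,.155),Rt(YB))
E
```

```text
time: 10.48
position: [0.6492, -0.226, 0.1565]
tool_rot: [-0.06, 1.571, 0.064]
ft_force: [-0.1, -0.4, -0.5]
grip_width: 0.01
[ 0.13   -0.0012  0.1565]
lin [0.0015 0.0012 0.005 ] twist [ 0.01 -0.04 -0.13] rows 0.1
lin [ 0.0016  0.0012 -0.1   ] twist [ 0.01 -0.04 -0.13] rows 2.4
```

```bash
python3 -m creep '[{"linear":[0,0,-0.008],"twist":[0,0,0],"fingers":1},{"linear":[0,0,-0.018],"twist":[0,0,0],"fingers":1},{"linear":[0,0,-0.028],"twist":[0,0,0],"fingers":1},{"linear":[0,0,-0.038],"twist":[0,0,0],"fingers":1},{"linear":[0,0,-0.048],"twist":[0,0,0],"fingers":1},{"linear":[0,0,-0.058],"twist":[0,0,0],"fingers":1},{"linear":[0,0,-0.068],"twist":[0,0,0],"fingers":1},{"linear":[0,0,-0.078],"twist":[0,0,0],"fingers":1}]'
python3 - <<'E'
from h import *
snap('side','s9')
p,_=pose(); print(((p-B)@RB).round(4))
E
```

```text
time: 11.15
position: [0.5717, -0.2327, 0.1582]
tool_rot: [-0.061, 1.567, 0.063]
ft_force: [0.4, 0.1, -0.3]
grip_width: 0.003
[ 0.05   -0.0023  0.1581]
```

View pics/s9.png

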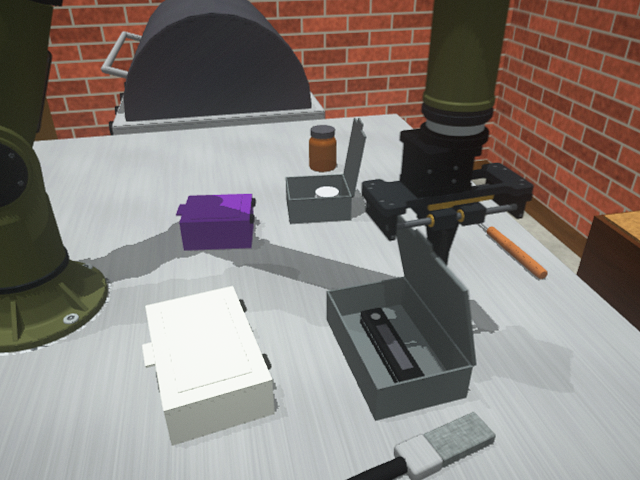

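The lid is coming forward, with its top edge around (435,270) and below the gripper body. Keep pulling.

```bash
python3 -m creep '[{"linear":[0,0,-0.01],"twist":[0,0,0],"fingers":1},{"linear":[0,0,-0.02],"twist":[0,0,0],"fingers":1},{"linear":[0,0,-0.03],"twist":[0,0,0],"fingers":1},{"linear":[0,0,-0.04],"twist":[0,0,0],"fingers":1},{"linear":[0,0,-0.048],"twist":[0,0,0],"fingers":1},{"linear":[0,0,-0.055],"twist":[0,0,0],"fingers":1},{"linear":[0,0,-0.06],"twist":[0,0,0],"fingers":1},{"linear":[0,0,-0.06],"twist":[0,0,0],"fingers":1}]'
python3 - <<'E'
from h import *
snap('side','s10')
E
```

```text
time: 11.87
position: [0.5117, -0.2374, 0.1578]
tool_rot: [-0.06, 1.568, 0.063]
ft_force: [-0.2, 0.1, -0.7]
grip_width: 0.003
```

View pics/s10.png

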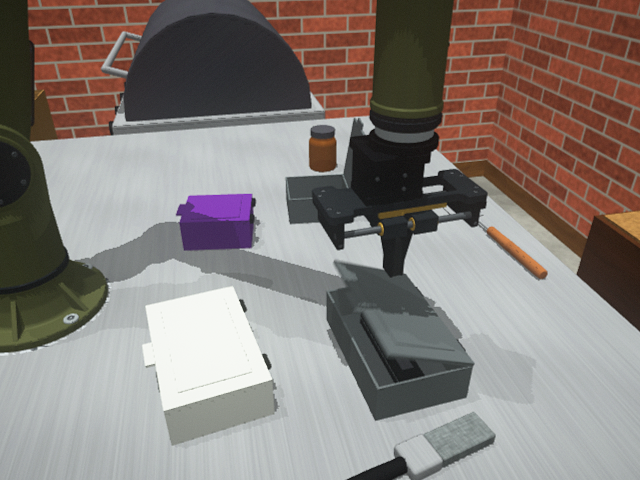

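The lid is mid-fall, with its free edge at (375,310) and clear of the fingers. I'll raise the arm and check.

```bash
python3 -m creep '[{"linear":[-0.01,0,0],"twist":[0,0,0],"fingers":1},{"linear":[-0.03,0,0],"twist":[0,0,0],"fingers":1},{"linear":[-0.05,0,0],"twist":[0,0,0],"fingers":1},{"linear":[-0.07,0,0],"twist":[0,0,0],"fingers":1},{"linear":[-0.09,0,0],"twist":[0,0,0],"fingers":1},{"linear":[-0.1,0,0],"twist":[0,0,0],"fingers":1},{"linear":[-0.1,0,0],"twist":[0,0,0],"fingers":1},{"linear":[-0.1,0,0],"twist":[0,0,0],"fingers":1}]'
python3 - <<'E'
from h import *
snap('side','s11'); snap('scene','c11')
for f in ('side','scene'):
    z=np.load('pics/%s.npz'%('s11' if f=='side' else 'c11')); P=cloud(z['d'],z['K'],z['T']); q=P[z['d']>0]; b=(q-B)@RB
    w=b[(abs(b[:,0])<.06)&(abs(b[:,1])<.095)&(b[:,2]>.02)&(b[:,2]<.12)]
    A=np.c_[w[:,:2],np.ones(len(w))]; co=np.linalg.lstsq(A,w[:,2],rcond=None)[0]; print(f,len(w),'slope x',co[0].round(4),'y',co[1].round(4),'z',co[2].round(4))
lidfit('s11'); lidfit('c11')
E
```

```text
time: 12.58
position: [0.5129, -0.2373, 0.2578]
tool_rot: [-0.061, 1.567, 0.064]
ft_force: [-0.9, 0.4, -0.8]
grip_width: 0.005
side 8352 slope x 0.0004 y -0.0008 z 0.0615
scene 5515 slope x -0.0019 y 0.0007 z 0.0619
long 0 none
short 436 ang 1.482 fit 1.728 x at z55 0.059 zmax 0.181
long 16 none
short 3374 ang 1.378 fit 1.713 x at z55 0.0666 zmax 0.194
```

View pics/s11.png

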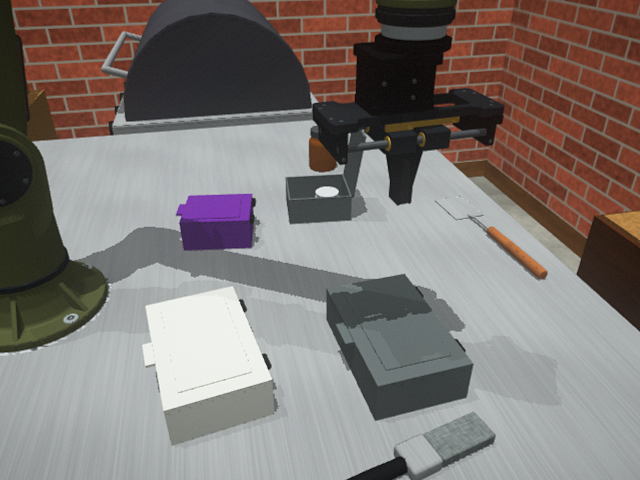

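View pics/c11.png

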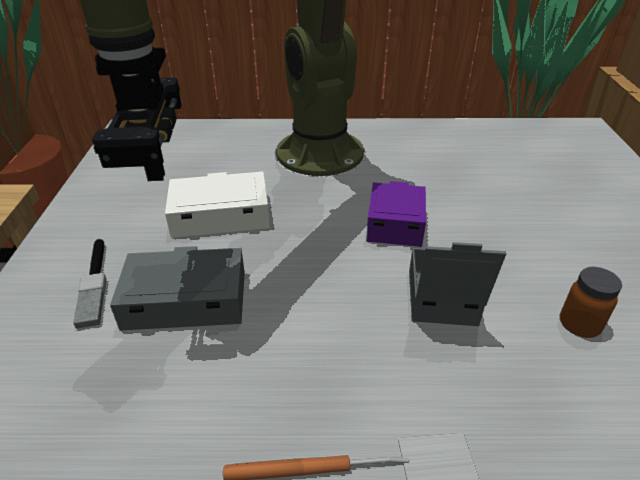

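The long lid is flat shut at (400,340) in the side view, with slope about 0.002 rad. The short lid stands open at about 1.72 rad, and the arm is clear of everything.

```bash
python3 -c "
from bench import job
print(job.close_job())"
```

```text
the job is handed in; nothing more can be done
None
```

The thermometer case is lying flat in the long grey bin, that bin's lid is shut, and the short bin's lid is still open. I handed the job in at about 12.7 s of the 51 s allowed.

- **Placing:** I gripped the case across its width and carried it over the bin. I tilted the gripper 20° to stay clear of the lid, released the case just above the floor and backed out. I then pulled the lid forward from behind until it fell shut.
- **Case:** Checked before the lid closed, it lay flat with its centre within about 6 mm of the bin's centre and its top at about 28 mm. The wrist camera read the top as 37 mm, because that picture was taken while the arm was still settling; I relied on the side camera.
- **Lids:** After closing, the long lid's slope was within 0.002 rad of flat in both the side and scene cameras. The short lid stood at about 1.72 rad.
- **Arm:** It ended about 0.19 m above the closed lid, touching nothing. The wrist forces I read stayed below about 4 N.

I did not look inside the bin again after the lid closed, and I took no second picture to confirm the lid was at rest.

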